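# Hang the T-handle hex key back on the bench rack

### The arm

A 6-joint arm with a two-finger parallel gripper is mounted at the origin on the work surface. World frame = base frame: x ahead of the robot, y to its left, z up, the work surface at z = 0. Lengths are in m, angles in degrees, forces in N, time in s.
With the tool pointing down it reaches from about 0.3 to 0.75 m from the base axis. Payload 8.5 kg.
Tool frame: the origin (TCP) lies on the centre line of the jaws, within the pads' length; the fingertips stand 19 mm ahead of it and the grasp point (between the pads) is the TCP (env.tcp_to_tips is the z of the fingertips in the tool frame, in m); z points along the fingers, y is the line along which they close (so a half turn about z gives the same grasp; the last joint's range is limited). The gripper opens to 85 mm and grips with 20 to 120 N. Pads are 22 mm wide; open, the fingers measure 114 mm over their backs; the gripper's body (76 mm by 85 mm) begins 54 mm behind the grasp point. The pads swing forward as they close: fully open they stand 13 mm farther back than shut.
Start: joints at [-80.575, 21.807, 74.336, -0, 83.858, -12.336], TCP at [0.204, -0.511, 0.25] pointing down, gripper open.
Joint ranges: [-178.18, 178.18], [-50.72, 133.34], [12.68, 142.11], [-81.47, 261.47], [9.98, 163.14], [-165.26, 165.26]. Speed limits (degrees/s): [136.94, 136.94, 180, 180, 180, 180].

### API

Orientations are given as a 3x3 rotation matrix whose columns are the frame's x, y, z axes.
In Python, from rig import env gives the robot as it stands.
- The arm moves only by the tool servo_tool, never from a script. Its argument "steps" is a list of rows, each an object of numbers: "tx", "ty", "tz": the shift along the world's x, y, z in cm; "yaw": the turn about the world's z in degrees; "claw": the finger opening in cm, from 0 to 8.54. In form: [{"tx": .., "ty": .., "tz": .., "yaw": .., "claw": ..}, ...]. A call has 1 to 20 rows; each row shifts and turns the commanded pose from where the row before left it; what a row does not reach is not made up. A row lasts 1/10 s, in which the tool goes at most 50 mm and 8.59 degrees, less where a joint would pass 70% of its speed; a pose out of reach is approached as far as the arm can. A call with a gripper value outside its range is refused whole. The fingers move at their own pace and stop on an object; "newtons" is the grip in N (left out, the last holds). Time passes only in rows, so rows that do not move let the fingers close. It gives the time, the measured TCP pose, the force, the opening and the grip force at its end, in the units of the state.
- env.observe(): the state, without advancing time (a new reading comes with each control period).
- env.get_image(name): name is "scene" or "top"; returns (picture, depth): 420x560x3 uint8, red, green, blue; 420x560 float32, m along the optical axis (not along the pixel's ray), 0 where there is no reading.
- env.camera_model(name): a dict with "fovy" (degrees; the focal length in pixels is half the picture's height over the tangent of half this angle, whatever the lens; pixels are square), "cx", "cy" (the principal point, pixels), "T" (4x4, takes a point from camera to world coordinates). Camera axes: x right, y down, z forward; pixel columns grow to the right and rows downward; lengths in m; the calibration is good to about 2 mm. A picture is of the moment at which its call begins. camera_model takes no time and is no camera call.
- env.close_job(): hands the job in; it is judged then, once.
The state is a dict: "time_s": time; "q": joint angles; "qvel": joint speeds; "joint_efforts": joint torques, N m; "position": TCP position; "tool_rot": TCP orientation; "ft_force": force on the tool from outside, world axes, zero at the start; "wrist_torque": the same for the moment, N m; "grip_width": finger opening in m; "gripper_force": force on a finger pad.
Only numpy, scipy, OpenCV 4.12 (cv2) and the standard library are available. Lean on these libraries where they do the work, as an engineer would, in place of code of your own. Each camera call takes 0.05 s, during which the arm holds its last target. There are 200 camera calls.

### The job

The T-handle hex key used on the control unit's clamps stands in the two-hole bench block, next to a screwdriver. Pull it up out of the block and hang it by its handle on the free middle fork of the hook rack, between the other two T-handles, with the handle lying square across both prongs as theirs do. Lower it until it rests on the prongs before you let go, and do not knock or shift its two neighbours.

Things in the scene. Friction and masses are not known exactly. Their poses are not given: they have to be found in the camera images.
- key: T-handle hex key: black handle 64 wide (its y), 16 thick (x), 30 tall; steel shaft 8 thick, 115 long. Origin: centre of the handle's underside; z up. Starts upright, 50 deep in a loose 10.5 hole of a fixed aluminium block 60 x 150, 60 tall, so its origin is 125 up. At random in either hole, 90 apart; the other holds a screwdriver with a round upright handle 25 thick, its top 155 up. All mm.
- free_hook (a point): Fixed rack's middle fork: 2 level steel prongs 6 thick, 26 clear between, tops 140 above the bench. Point: midway between, level with the tops. x along the prongs to the rear rail, y across, z up. Tips at x -41 upturned 11; rail front at x +43, top 2 below the prongs' tops. The shaft fits between from above or front, the handle rests across both. Same forks at y +-90. Base plate 140 x 300 x 10. All mm.
- key_long: Neighbour on an outer fork, left or right at random: same handle, shaft 11 mm thick, 122 mm long, handle across its prongs. Origin and axes as the key's, origin at the height of the prongs' tops. Loose; leave it as it hangs. About 26 mm is free between its handle and that of a key hung in the middle.
- key_short: Neighbour on the other outer fork: same handle, shaft 6 mm thick, 75 mm long, handle across its prongs. Origin and axes as the key's, origin at the height of the prongs' tops. Loose; leave it as it hangs. About 26 mm is free between its handle and that of a key hung in the middle.
Not all that is in view belongs to the job. Leave any orange look-alike of the key_long alone.

How it is judged (in metres and radians):
On the way:
1. the key is brought down onto the free fork while still held: over the prongs, its handle's underside within 12 mm of their tops (x of key in the frame of free_hook between -0.034 and 0.034 m and y of key in the frame of free_hook between -0.015 and 0.015 m and z of key in the frame of free_hook between -0.005 and 0.012 m and contact force between the fingers and key above 0.3 N), for 0.1 s.
At the end, for the whole second after the job is handed in: The key hangs at rest on the middle fork: origin within 34 mm along and 15 mm across of the fork's point, underside on the prongs (-5 to +6 mm), upright within 10 degrees, square within 20; neighbours within 15 mm of where they hung and 15 degrees of vertical (x of key in the frame of free_hook between -0.034 and 0.034 m and y of key in the frame of free_hook between -0.015 and 0.015 m and z of key in the frame of free_hook between -0.005 and 0.006 m and angle between key's own z axis and vertical below 0.17 rad and angle between the y axis of key and the y axis of free_hook, either way round below 0.35 rad and linear speed of key below 0.03 m/s and angular speed of key below 0.5 rad/s and distance of each of key_long, key_short from where it was at the start of the episode below 0.015 m and angle between each of key_long, key_short's own z axis and vertical below 0.26 rad); the robot touches nothing.
It fails at once if a neighbouring T-handle is knocked: shifted by more than 15 mm or swung by more than 15 degrees (distance of any of key_long, key_short from where it was at the start of the episode above 0.015 m or angle between any of key_long, key_short's own z axis and vertical above 0.26 rad).
It also fails if it takes over 38 s, if anything falls off the work surface, if the arm or the gripper's body presses on something with over 40 N, if the wrist force passes 120 N, or if a joint passes its speed limit or range.

## Working session

There is one attempt and no reset: what is moved stays moved. The work goes in short steps, Python scripts to look and compute and a tool call to move; the robot and the scene stay as the last step left them, time stands still between calls to the robot, and variables do not carry over. Pictures are saved under pics/ and viewed, at most 10 in all, crops included, and the job is handed in when it is done.

Besides the shell and the picture viewer there is one more tool, called by a JSON object that holds its "method" and its "body". servo_tool: Moves the arm, as the interface text tells. Its arguments: {"type":"object","properties":{"steps":{"type":"array"},"newtons":{"type":"number"}},"required":["steps"]}

```bash
mkdir -p pics; cat > h.py <<'E'
from rig import env
import numpy as np, cv2
def grab(n):
    im,d=env.get_image(n); np.savez(f'/tmp/{n}.npz',im=im,d=d); return im,d
def load(n):
    z=np.load(f'/tmp/{n}.npz'); return z['im'],z['d']
def world(n,d):
    m=env.camera_model(n); h,w=d.shape; f=h/2/np.tan(np.radians(m['fovy'])/2)
    v,u=np.mgrid[:h,:w]; P=np.stack([(u-m['cx'])/f*d,(v-m['cy'])/f*d,d,np.ones_like(d)],-1)
    return (P@np.array(m['T']).T)[...,:3]
E
python3 - <<'E'
from h import *
for n in('scene','top'):
    im,d=grab(n); cv2.imwrite(f'pics/{n}0.png',im[...,::-1]); m=env.camera_model(n); print(n,m['fovy'],np.round(m['T'],3).tolist())
E
```

```text
scene 56.40281661958905 [[-0.069, 0.598, -0.799, 1.25], [0.998, 0.044, -0.053, 0.047], [0.004, -0.8, -0.599, 0.675], [0.0, 0.0, 0.0, 1.0]]
top 57.95670899878047 [[-0.019, -0.997, 0.074, 0.487], [-1.0, 0.02, 0.005, 0.034], [-0.006, -0.074, -0.997, 1.044], [0.0, 0.0, 0.0, 1.0]]
```

View pics/scene0.png

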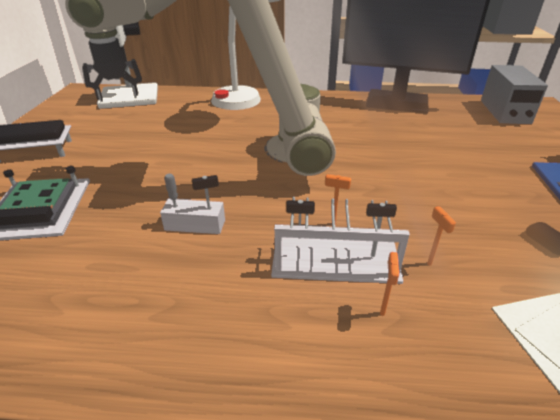

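View pics/top0.png

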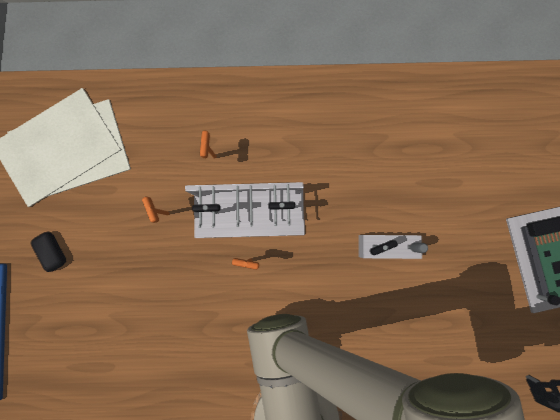

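The scene picture shows the bench block at about (193,215), with a screwdriver at (172,190) and a black T-handle at (205,183). The rack has black neighbours at (300,207) and (381,210), and the middle fork at (340,215) is free. Three orange look-alikes stand upright around it. In the top picture, the key is at (384,247), the screwdriver at (422,248), and the neighbours at (206,208) and (282,205). The orange ones are at (205,143), (150,208) and (245,264). The key is the black T in the block, so I'll measure it and confirm with a crop.

```bash
cat > m.py <<'E'
from h import *
im,d=load('top'); W=world('top',d)
a=cv2.resize(im[165:285,180:320],None,fx=5,fy=5,interpolation=cv2.INTER_CUBIC)[:,:,::-1]
b=cv2.resize(im[225:270,350:440],None,fx=5,fy=5,interpolation=cv2.INTER_CUBIC)[:,:,::-1]
c=np.zeros((600,800,3),np.uint8); c[:,:700]=a; c=cv2.resize(c,(600,450)); 
o=np.zeros((600,800,3),np.uint8); o[:600,:700]=a; cv2.imwrite('pics/c1.png',o)
cv2.imwrite('pics/c2.png',b)
dark=im.max(2)<60
for n,(u0,u1,v0,v1),z0,z1 in [('key',(365,405,230,262),.115,.175),('L',(190,225,195,220),.13,.185),('R',(265,300,195,215),.13,.185)]:
    s=np.zeros(d.shape,bool); s[v0:v1,u0:u1]=1; s&=(W[...,2]>z0)&(W[...,2]<z1)&dark&(d>0)
    p=W[s]; (cx,cy),wh,an=cv2.minAreaRect(p[:,:2].astype(np.float32)*1000)
    print(n,len(p),'c',cx,cy,'wh',wh,an,'z',np.percentile(p[:,2],[5,50,95]).round(3),'mean',p.mean(0).round(4))
# rack: pixels by height
s=np.zeros(d.shape,bool); s[175:245,180:312]=1
for lo,hi in((.12,.136),(.136,.146),(.146,.16)):
    q=s&(W[...,2]>lo)&(W[...,2]<hi)&(d>0)&~dark
    print(lo,q.sum(),W[q].min(0).round(3),W[q].max(0).round(3))
for v in (190,200,205,210,215,220,225):
    print(v,[(u,*(W[v,u]*1000).round().astype(int)) for u in range(225,262) if W[v,u,2]>.1])
for n,(u0,u1,v0,v1) in [('o1',(195,215,125,160)),('o2',(138,162,192,225)),('o3',(228,262,254,272))]:
    s=np.zeros(d.shape,bool); s[v0:v1,u0:u1]=1; s&=(W[...,2]>.09)
    print(n,W[s].mean(0).round(3),W[s].min(0).round(3),W[s].max(0).round(3))
s=np.zeros(d.shape,bool); s[235:260,412:435]=1; s&=W[...,2]>.14
print('sd',W[s].mean(0).round(3))
E
python3 m.py
```

```text
key 172 c 458.6781311035156 -208.9317626953125 wh (15.376184463500977, 64.02991485595703) 21.12704086303711 z [0.143 0.153 0.156] mean [ 0.4586 -0.2066  0.152 ]
L 160 c 558.21435546875 205.8651580810547 wh (14.654069900512695, 62.23261260986328) 1.6969068050384521 z [0.158 0.169 0.171] mean [0.5576 0.2051 0.1673]
R 147 c 560.5321044921875 29.039199829101562 wh (58.13228988647461, 14.09654426574707) 89.17253875732422 z [0.164 0.168 0.171] mean [0.56   0.0286 0.1681]
0.12 237 [ 0.521 -0.019  0.12 ] [0.618 0.261 0.136]
0.136 989 [ 0.513 -0.022  0.136] [0.618 0.261 0.146]
0.146 39 [0.513 0.012 0.146] [0.553 0.227 0.155]
190 [(225, np.int64(603), np.int64(165), np.int64(129)), (226, np.int64(603), np.int64(163), np.int64(127)), (227, np.int64(603), np.int64(161), np.int64(126)), (228, np.int64(603), np.int64(158), np.int64(129)), (229, np.int64(604), np.int64(156), np.int64(122)), (230, np.int64(603), np.int64(153), np.int64(128)), (231, np.int64(603), np.int64(151), np.int64(124)), (232, np.int64(604), np.int64(149), np.int64(122)), (233, np.int64(603), np.int64(147), np.int64(122)), (23
[... 1985 characters left out ...]
int64(139)), (238, np.int64(529), np.int64(134), np.int64(138)), (250, np.int64(528), np.int64(105), np.int64(140)), (251, np.int64(528), np.int64(102), np.int64(139)), (252, np.int64(528), np.int64(100), np.int64(136))]
225 [(236, np.int64(517), np.int64(137), np.int64(148)), (237, np.int64(517), np.int64(135), np.int64(152)), (238, np.int64(517), np.int64(132), np.int64(151)), (250, np.int64(516), np.int64(104), np.int64(148)), (251, np.int64(516), np.int64(102), np.int64(149))]
o1 [0.711 0.21  0.154] [0.487 0.034 0.09 ] [0.748 0.222 1.044]
o2 [0.557 0.335 0.162] [0.487 0.034 0.09 ] [0.589 0.36  1.044]
o3 [0.427 0.117 0.149] [0.413 0.087 0.126] [0.439 0.148 0.155]
sd [ 0.458 -0.277  0.205]
```

View pics/c1.png

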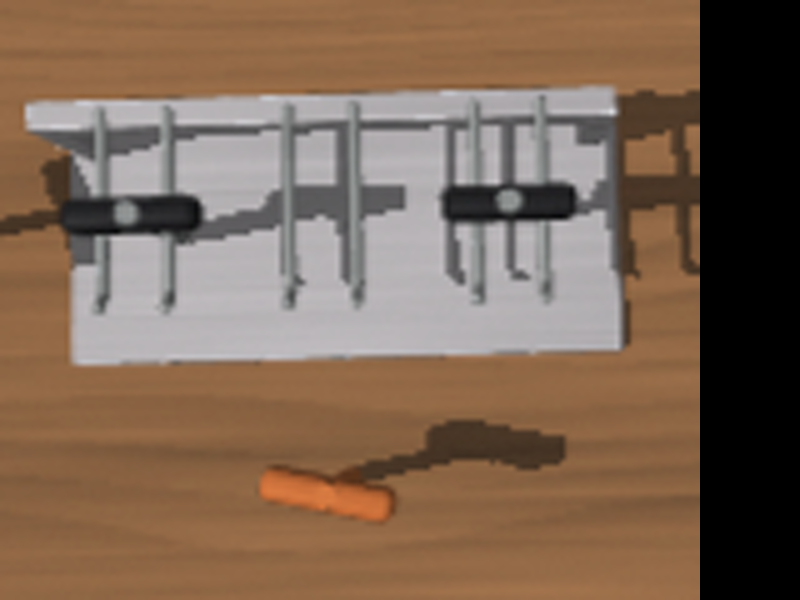

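View pics/c2.png

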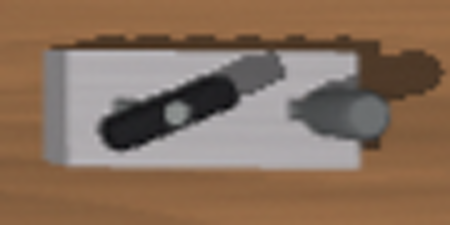

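The c2 crop confirms the key: a black flat T-handle at top-picture (384,247), turned about 21°, with the round screwdriver handle beside it at (422,248). The other Ts are black ones hanging on the rack and orange ones, so they don't fit. The c1 crop shows the free fork's prongs at crop x of about 290 and 355, and the handles across the outer forks.

Measured values:
- **Key:** origin (0.459, -0.208), top at 0.155, matching the expected height.
- **Fork:** (0.557, 0.118), prong tops at 0.140, prong spacing 32 mm, matching the given sizes.

```bash
python3 - <<'E'
from h import *
s=env.observe(); R=np.array(s['tool_rot']); print(s['position'],np.degrees(np.arctan2(R[1,1],R[0,1])),s['q'],env.tcp_to_tips,s['time_s'],s['grip_width'])
# rack yaw from prongs of all forks and the rail front edge
im,d=load('top');W=world('top',d)
for u0,u1 in((232,243),(246,256)):
    q=np.zeros(d.shape,bool); q[195:222,u0:u1]=1; q&=(W[...,2]>.132)&(W[...,2]<.146)
    p=W[q]; print(np.degrees(-np.polyfit(p[:,0],p[:,1],1)[0]*-1),p.mean(0))
E
```

```text
[ 0.2038664  -0.51057769  0.24976265] -68.23902222865796 [-8.05747383e+01  2.18394607e+01  7.43785423e+01  3.72465747e-04
  8.38576554e+01 -1.23357455e+01] 0.019 0.1 0.08570014316983977
0.9868903163119238 [0.56095663 0.13509499 0.13850756]
0.2135261624013259 [0.55490615 0.10289652 0.13891549]
```

{"method": "servo_tool", "body": {"steps": [{"tx": 1.7, "ty": 2.02, "yaw": 5.95, "claw": 5}, {"tx": 1.7, "ty": 2.02, "yaw": 5.95, "claw": 5}, {"tx": 1.7, "ty": 2.02, "yaw": 5.95, "claw": 5}, {"tx": 1.7, "ty": 2.02, "yaw": 5.95, "claw": 5}, {"tx": 1.7, "ty": 2.02, "yaw": 5.95, "claw": 5}, {"tx": 1.7, "ty": 2.02, "yaw": 5.95, "claw": 5}, {"tx": 1.7, "ty": 2.02, "yaw": 5.95, "claw": 5}, {"tx": 1.7, "ty": 2.02, "yaw": 5.95, "claw": 5}, {"tx": 1.7, "ty": 2.02, "yaw": 5.95, "claw": 5}, {"tx": 1.7, "ty": 2.02, "yaw": 5.95, "claw": 5}, {"tx": 1.7, "ty": 2.02, "yaw": 5.95, "claw": 5}, {"tx": 1.7, "ty": 2.02, "yaw": 5.95, "claw": 5}, {"tx": 1.7, "ty": 2.02, "yaw": 5.95, "claw": 5}, {"tx": 1.7, "ty": 2.02, "yaw": 5.95, "claw": 5}, {"tx": 1.7, "ty": 2.02, "yaw": 5.95, "claw": 5}, {"claw": 5}, {"claw": 5}, {"claw": 5}], "newtons": 60}}

```text
invalid input at $.steps[0]: expected keys tx, ty, tz, yaw, claw
```

{"method": "servo_tool", "body": {"steps": [{"tx": 1.7, "ty": 2.02, "tz": 0, "yaw": 5.95, "claw": 5}, {"tx": 1.7, "ty": 2.02, "tz": 0, "yaw": 5.95, "claw": 5}, {"tx": 1.7, "ty": 2.02, "tz": 0, "yaw": 5.95, "claw": 5}, {"tx": 1.7, "ty": 2.02, "tz": 0, "yaw": 5.95, "claw": 5}, {"tx": 1.7, "ty": 2.02, "tz": 0, "yaw": 5.95, "claw": 5}, {"tx": 1.7, "ty": 2.02, "tz": 0, "yaw": 5.95, "claw": 5}, {"tx": 1.7, "ty": 2.02, "tz": 0, "yaw": 5.95, "claw": 5}, {"tx": 1.7, "ty": 2.02, "tz": 0, "yaw": 5.95, "claw": 5}, {"tx": 1.7, "ty": 2.02, "tz": 0, "yaw": 5.95, "claw": 5}, {"tx": 1.7, "ty": 2.02, "tz": 0, "yaw": 5.95, "claw": 5}, {"tx": 1.7, "ty": 2.02, "tz": 0, "yaw": 5.95, "claw": 5}, {"tx": 1.7, "ty": 2.02, "tz": 0, "yaw": 5.95, "claw": 5}, {"tx": 1.7, "ty": 2.02, "tz": 0, "yaw": 5.95, "claw": 5}, {"tx": 1.7, "ty": 2.02, "tz": 0, "yaw": 5.95, "claw": 5}, {"tx": 1.7, "ty": 2.02, "tz": 0, "yaw": 5.95, "claw": 5}, {"tx": 0, "ty": 0, "tz": 0, "yaw": 0, "claw": 5}, {"tx": 0, "ty": 0, "tz": 0, "yaw": 0, "claw": 5}], "newtons": 60}}

```text
time_s: 1.8
position: [0.4588, -0.2077, 0.25]
tool_rot: [[-0.358, 0.934, -0.001], [0.934, 0.358, 0.0], [0.0, -0.001, -1.0]]
ft_force: [-0.6, -0.5, -0.2]
grip_width: 0.0497
gripper_force: 0.0
```

{"method": "servo_tool", "body": {"steps": [{"tx": 0, "ty": 0, "tz": -2, "yaw": 0, "claw": 5}, {"tx": 0, "ty": 0, "tz": -2, "yaw": 0, "claw": 5}, {"tx": 0, "ty": 0, "tz": -2, "yaw": 0, "claw": 5}, {"tx": 0, "ty": 0, "tz": -2, "yaw": 0, "claw": 5}, {"tx": 0, "ty": 0, "tz": -1.2, "yaw": 0, "claw": 5}, {"tx": 0, "ty": 0, "tz": -0.9, "yaw": 0, "claw": 5}, {"tx": 0, "ty": 0, "tz": 0, "yaw": 0, "claw": 5}, {"tx": 0, "ty": 0, "tz": 0, "yaw": 0, "claw": 5}, {"tx": 0, "ty": 0, "tz": 0, "yaw": 0, "claw": 1}, {"tx": 0, "ty": 0, "tz": 0, "yaw": 0, "claw": 1}, {"tx": 0, "ty": 0, "tz": 0, "yaw": 0, "claw": 1}, {"tx": 0, "ty": 0, "tz": 0, "yaw": 0, "claw": 1}, {"tx": 0, "ty": 0, "tz": 0, "yaw": 0, "claw": 1}, {"tx": 0, "ty": 0, "tz": 0, "yaw": 0, "claw": 1}]}}

```text
time_s: 3.2
position: [0.4589, -0.208, 0.15]
tool_rot: [[-0.359, 0.933, 0.0], [0.933, 0.359, -0.001], [-0.001, -0.0, -1.0]]
ft_force: [-2.2, -1.6, 5.4]
grip_width: 0.0149
gripper_force: 59.1
```

{"method": "servo_tool", "body": {"steps": [{"tx": 0, "ty": 0, "tz": 0.7, "yaw": 0, "claw": 1}, {"tx": 0, "ty": 0, "tz": 1, "yaw": 0, "claw": 1}, {"tx": 0, "ty": 0, "tz": 1.3, "yaw": 0, "claw": 1}, {"tx": 0, "ty": 0, "tz": 1.5, "yaw": 0, "claw": 1}, {"tx": 0, "ty": 0, "tz": 1.5, "yaw": 0, "claw": 1}, {"tx": 0, "ty": 0, "tz": 1.5, "yaw": 0, "claw": 1}, {"tx": 0, "ty": 0, "tz": 1.5, "yaw": 0, "claw": 1}, {"tx": 0, "ty": 0, "tz": 1.5, "yaw": 0, "claw": 1}, {"tx": 0, "ty": 0, "tz": 1.5, "yaw": 0, "claw": 1}, {"tx": 0, "ty": 0, "tz": 1.5, "yaw": 0, "claw": 1}, {"tx": 0, "ty": 0, "tz": 1.5, "yaw": 0, "claw": 1}, {"tx": 0, "ty": 0, "tz": 1.5, "yaw": 0, "claw": 1}, {"tx": 0, "ty": 0, "tz": 1.5, "yaw": 0, "claw": 1}, {"tx": 0, "ty": 0, "tz": 1, "yaw": 0, "claw": 1}, {"tx": 0, "ty": 0, "tz": 0.5, "yaw": 0, "claw": 1}, {"tx": 0, "ty": 0, "tz": 0, "yaw": 0, "claw": 1}, {"tx": 0, "ty": 0, "tz": 0, "yaw": 0, "claw": 1}]}}

```text
time_s: 4.9
position: [0.4588, -0.2077, 0.3438]
tool_rot: [[-0.359, 0.934, -0.001], [0.934, 0.359, 0.001], [0.001, -0.001, -1.0]]
ft_force: [-0.3, 0.5, -1.5]
grip_width: 0.0148
gripper_force: 58.7
```

```bash
python3 - <<'E'
from h import *
im,d=grab('scene'); cv2.imwrite('pics/s1.png',cv2.resize(im[40:260,100:440],None,fx=2.3,fy=2.3,interpolation=cv2.INTER_CUBIC)[...,::-1])
s=env.observe(); print(s['position'],s['ft_force'],s['grip_width'],s['gripper_force'])
E
```

```text
[ 0.45876571 -0.20767595  0.34363247] [-0.30879927  0.7644434  -1.11732916] 0.014767143068740026 58.68837296962738
```

View pics/s1.png

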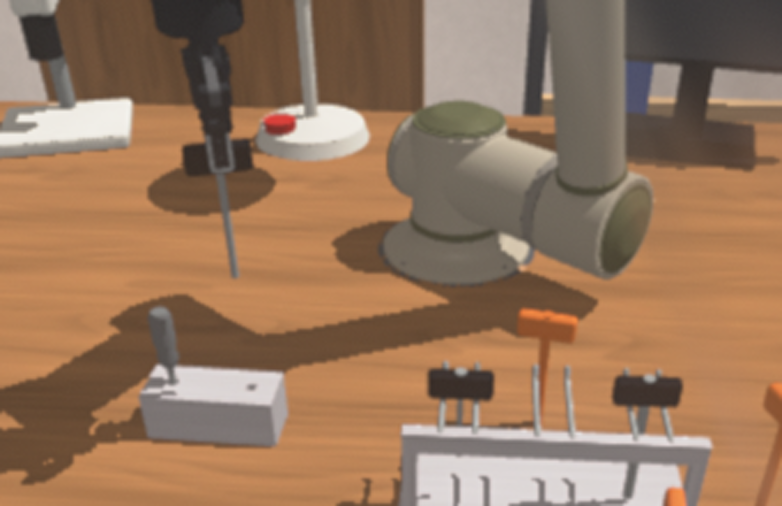

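The picture shows the key hanging clear of the block: handle at crop (217,158), shaft tip at (235,275), empty hole at (252,386). I'll measure the shaft's tilt and offset.

```bash
python3 - <<'E'
from h import *
im,d=load('scene'); W=world('scene',d); P=np.array([.4588,-.2077,.3438])
s=(np.abs(W[...,0]-P[0])<.05)&(np.abs(W[...,1]-P[1])<.05)&(d>0)&(W[...,2]>.19)&(W[...,2]<.31)
p=W[s]; print(len(p),p.min(0),p.max(0))
for i in(0,1): k=np.polyfit(p[:,2],p[:,i],1); print('xy'[i],'deg',np.degrees(np.arctan(k[0])),'at underside',np.polyval(k,.319)-P[i])
E
```

```text
150 [ 0.45546276 -0.21328768  0.20401206] [ 0.46399959 -0.2052208   0.30942516]
x deg 0.502991626479717 at underside 0.002347957219622332
y deg 0.11233547462296034 at underside -0.0008439248959966339
```

{"method": "servo_tool", "body": {"steps": [{"tx": 0.3, "ty": 1.0, "tz": 0, "yaw": -0.7, "claw": 1}, {"tx": 0.5, "ty": 1.8, "tz": 0, "yaw": -1.1, "claw": 1}, {"tx": 0.6, "ty": 2.0, "tz": 0, "yaw": -1.3, "claw": 1}, {"tx": 0.6, "ty": 2.0, "tz": 0, "yaw": -1.3, "claw": 1}, {"tx": 0.6, "ty": 2.0, "tz": 0, "yaw": -1.3, "claw": 1}, {"tx": 0.6, "ty": 2.0, "tz": 0, "yaw": -1.3, "claw": 1}, {"tx": 0.6, "ty": 2.0, "tz": 0, "yaw": -1.3, "claw": 1}, {"tx": 0.6, "ty": 2.0, "tz": 0, "yaw": -1.3, "claw": 1}, {"tx": 0.6, "ty": 2.0, "tz": 0, "yaw": -1.3, "claw": 1}, {"tx": 0.6, "ty": 2.0, "tz": 0, "yaw": -1.3, "claw": 1}, {"tx": 0.6, "ty": 2.0, "tz": 0, "yaw": -1.3, "claw": 1}, {"tx": 0.6, "ty": 2.0, "tz": 0, "yaw": -1.3, "claw": 1}, {"tx": 0.6, "ty": 2.0, "tz": 0, "yaw": -1.3, "claw": 1}, {"tx": 0.6, "ty": 2.0, "tz": 0, "yaw": -1.3, "claw": 1}, {"tx": 0.6, "ty": 2.0, "tz": 0, "yaw": -1.3, "claw": 1}, {"tx": 0.6, "ty": 2.0, "tz": 0, "yaw": -1.0, "claw": 1}, {"tx": 0.5, "ty": 1.2, "tz": 0, "yaw": -0.7, "claw": 1}, {"tx": 0.1, "ty": 0.6, "tz": 0, "yaw": 0, "claw": 1}, {"tx": 0, "ty": 0, "tz": 0, "yaw": 0, "claw": 1}, {"tx": 0, "ty": 0, "tz": 0, "yaw": 0, "claw": 1}]}}

```text
time_s: 6.95
position: [0.5567, 0.1178, 0.3442]
tool_rot: [[-0.011, 1.0, -0.0], [1.0, 0.011, -0.0], [-0.0, -0.0, -1.0]]
ft_force: [-0.8, -0.2, -1.1]
grip_width: 0.0149
gripper_force: 58.6
```

The shaft is upright to 0.5° and centred to 1 mm. I'll take one check against the fork before lowering.

```bash
python3 - <<'E'
from h import *
im,d=grab('scene'); W=world('scene',d); P=np.array(env.observe()['position'])
cv2.imwrite('pics/s2.png',cv2.resize(im[40:290,230:480],None,fx=2.4,fy=2.4,interpolation=cv2.INTER_CUBIC)[...,::-1])
s=(np.abs(W[...,0]-P[0])<.04)&(np.abs(W[...,1]-P[1])<.04)&(d>0)&(W[...,2]>.2)&(W[...,2]<.31)
p=W[s]; print('shaft',len(p),p.mean(0),p.min(0),p.max(0))
s=(np.abs(W[...,0]-.557)<.04)&(d>0)&(W[...,2]>.13)&(W[...,2]<.145)
for a,b in((.09,.118),(.118,.15)):
    q=s&(W[...,1]>a)&(W[...,1]<b); print('prong',q.sum(),W[q].mean(0))
E
```

```text
shaft 176 [0.55800436 0.11548274 0.25891861] [0.55445276 0.11164978 0.20436806] [0.56204219 0.11970164 0.30974086]
prong 63 [0.55467429 0.10154781 0.13927811]
prong 68 [0.55444767 0.13333143 0.1391923 ]
```

View pics/s2.png

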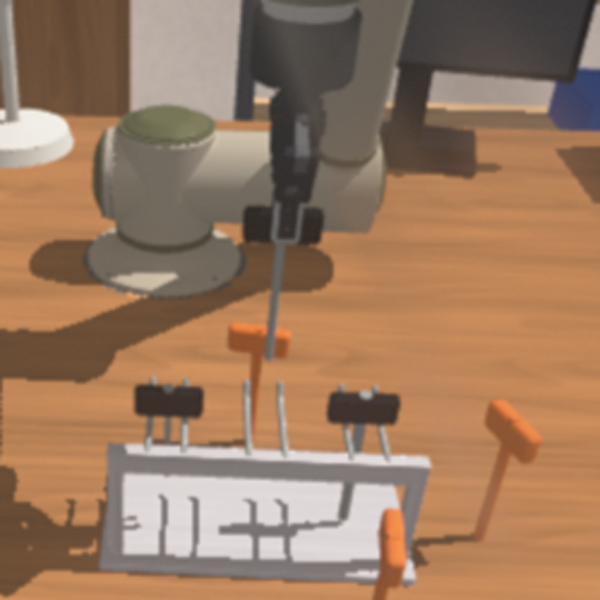

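The picture shows the shaft tip above the middle fork, at crop (270,357), with the prongs at (248,400) and (282,400). The same camera puts the shaft 2 mm to the right of the fork's middle, so I'll shift it +0.2 cm in y and lower.

{"method": "servo_tool", "body": {"steps": [{"tx": 0, "ty": 0.2, "tz": -0.6, "yaw": 0, "claw": 1}, {"tx": 0, "ty": 0, "tz": -1.2, "yaw": 0, "claw": 1}, {"tx": 0, "ty": 0, "tz": -1.2, "yaw": 0, "claw": 1}, {"tx": 0, "ty": 0, "tz": -1.2, "yaw": 0, "claw": 1}, {"tx": 0, "ty": 0, "tz": -1.2, "yaw": 0, "claw": 1}, {"tx": 0, "ty": 0, "tz": -1.2, "yaw": 0, "claw": 1}, {"tx": 0, "ty": 0, "tz": -1.2, "yaw": 0, "claw": 1}, {"tx": 0, "ty": 0, "tz": -1.2, "yaw": 0, "claw": 1}, {"tx": 0, "ty": 0, "tz": -1.2, "yaw": 0, "claw": 1}, {"tx": 0, "ty": 0, "tz": -1.2, "yaw": 0, "claw": 1}, {"tx": 0, "ty": 0, "tz": -1.2, "yaw": 0, "claw": 1}, {"tx": 0, "ty": 0, "tz": -1.2, "yaw": 0, "claw": 1}, {"tx": 0, "ty": 0, "tz": -1.2, "yaw": 0, "claw": 1}, {"tx": 0, "ty": 0, "tz": -1.2, "yaw": 0, "claw": 1}, {"tx": 0, "ty": 0, "tz": -0.8, "yaw": 0, "claw": 1}, {"tx": 0, "ty": 0, "tz": -0.4, "yaw": 0, "claw": 1}, {"tx": 0, "ty": 0, "tz": 0, "yaw": 0, "claw": 1}, {"tx": 0, "ty": 0, "tz": 0, "yaw": 0, "claw": 1}]}}

```text
time_s: 8.8
position: [0.5571, 0.1202, 0.1707]
tool_rot: [[-0.011, 1.0, 0.001], [1.0, 0.011, 0.0], [0.0, 0.001, -1.0]]
ft_force: [0.2, 0.7, -0.9]
grip_width: 0.0148
gripper_force: 58.6
```

{"method": "servo_tool", "body": {"steps": [{"tx": 0, "ty": 0, "tz": -0.1, "yaw": 0, "claw": 1}, {"tx": 0, "ty": 0, "tz": -0.1, "yaw": 0, "claw": 1}, {"tx": 0, "ty": 0, "tz": -0.1, "yaw": 0, "claw": 1}, {"tx": 0, "ty": 0, "tz": -0.1, "yaw": 0, "claw": 1}, {"tx": 0, "ty": 0, "tz": 0, "yaw": 0, "claw": 1}, {"tx": 0, "ty": 0, "tz": 0, "yaw": 0, "claw": 1}]}}

```text
time_s: 9.4
position: [0.5569, 0.1202, 0.1663]
tool_rot: [[-0.011, 1.0, 0.0], [1.0, 0.011, 0.0], [0.0, 0.0, -1.0]]
ft_force: [0.2, 0.1, -0.6]
grip_width: 0.0151
gripper_force: 58.6
```

{"method": "servo_tool", "body": {"steps": [{"tx": 0, "ty": 0, "tz": -0.1, "yaw": 0, "claw": 1}, {"tx": 0, "ty": 0, "tz": -0.05, "yaw": 0, "claw": 1}, {"tx": 0, "ty": 0, "tz": 0, "yaw": 0, "claw": 1}, {"tx": 0, "ty": 0, "tz": 0, "yaw": 0, "claw": 1}]}}

```text
time_s: 9.8
position: [0.5569, 0.1202, 0.165]
tool_rot: [[-0.011, 1.0, 0.0], [1.0, 0.011, 0.0], [0.0, 0.0, -1.0]]
ft_force: [-0.1, 0.5, 1.5]
grip_width: 0.0147
gripper_force: 59.0
```

{"method": "servo_tool", "body": {"steps": [{"tx": 0, "ty": 0, "tz": -0.05, "yaw": 0, "claw": 1}, {"tx": 0, "ty": 0, "tz": 0, "yaw": 0, "claw": 1}, {"tx": 0, "ty": 0, "tz": 0, "yaw": 0, "claw": 1}]}}

```text
time_s: 10.1
position: [0.557, 0.1202, 0.1649]
tool_rot: [[-0.011, 1.0, 0.001], [1.0, 0.011, -0.0], [-0.0, 0.001, -1.0]]
ft_force: [-1.3, -0.8, 6.0]
grip_width: 0.0151
gripper_force: 59.7
```

It's resting on the prongs with a 6 N reaction. Opening gently, then lifting straight up.

{"method": "servo_tool", "body": {"steps": [{"tx": 0, "ty": 0, "tz": 0, "yaw": 0, "claw": 1.7}, {"tx": 0, "ty": 0, "tz": 0, "yaw": 0, "claw": 2.0}, {"tx": 0, "ty": 0, "tz": 0, "yaw": 0, "claw": 2.5}, {"tx": 0, "ty": 0, "tz": 0, "yaw": 0, "claw": 3.0}, {"tx": 0, "ty": 0, "tz": 0, "yaw": 0, "claw": 3.4}, {"tx": 0, "ty": 0, "tz": 0, "yaw": 0, "claw": 3.4}, {"tx": 0, "ty": 0, "tz": 0, "yaw": 0, "claw": 3.4}, {"tx": 0, "ty": 0, "tz": 0, "yaw": 0, "claw": 3.4}], "newtons": 20}}

```text
time_s: 10.9
position: [0.5569, 0.1202, 0.1643]
tool_rot: [[-0.011, 1.0, 0.0], [1.0, 0.011, 0.0], [0.0, 0.0, -1.0]]
ft_force: [-0.4, -0.0, -0.1]
grip_width: 0.0344
gripper_force: 0.0
```

{"method": "servo_tool", "body": {"steps": [{"tx": 0, "ty": 0, "tz": 0.4, "yaw": 0, "claw": 3.4}, {"tx": 0, "ty": 0, "tz": 0.8, "yaw": 0, "claw": 3.4}, {"tx": 0, "ty": 0, "tz": 1, "yaw": 0, "claw": 3.4}, {"tx": 0, "ty": 0, "tz": 1, "yaw": 0, "claw": 3.4}, {"tx": 0, "ty": 0, "tz": 1.5, "yaw": 0, "claw": 3.4}, {"tx": 0, "ty": 0, "tz": 2, "yaw": 0, "claw": 3.4}, {"tx": 0, "ty": 0, "tz": 2, "yaw": 0, "claw": 3.4}, {"tx": 0, "ty": 0, "tz": 2, "yaw": 0, "claw": 3.4}, {"tx": 0, "ty": 0, "tz": 2, "yaw": 0, "claw": 3.4}, {"tx": 0, "ty": 0, "tz": 0, "yaw": 0, "claw": 3.4}, {"tx": 0, "ty": 0, "tz": 0, "yaw": 0, "claw": 3.4}]}}

```text
time_s: 12.0
position: [0.5567, 0.1202, 0.2914]
tool_rot: [[-0.011, 1.0, 0.0], [1.0, 0.011, -0.0], [-0.0, 0.0, -1.0]]
ft_force: [-0.2, 0.1, -0.5]
grip_width: 0.0339
gripper_force: 0.0
```

```bash
python3 - <<'E'
from h import *
im,d=grab('scene'); W=world('scene',d)
cv2.imwrite('pics/s3.png',cv2.resize(im[110:290,260:460],None,fx=3,fy=3,interpolation=cv2.INTER_CUBIC)[...,::-1])
for a,b in((-.02,.073),(.073,.162),(.162,.25)):
    q=(W[...,1]>a)&(W[...,1]<b)&(abs(W[...,0]-.557)<.03)&(W[...,2]>.146)&(W[...,2]<.18)&(im.max(2)<70)
    p=W[q]; print(q.sum(),p.min(0).round(4),p.max(0).round(4),(p.min(0)+p.max(0))/2)
E
```

```text
276 [0.5578 0.0007 0.1461] [0.5712 0.0579 0.1713] [0.5645096  0.0293068  0.15870269]
271 [0.5547 0.0897 0.146 ] [0.5676 0.1469 0.1711] [0.56112401 0.11831043 0.15854504]
261 [0.557  0.1752 0.1462] [0.5684 0.2338 0.1712] [0.56269465 0.20449856 0.15870694]
```

View pics/s3.png

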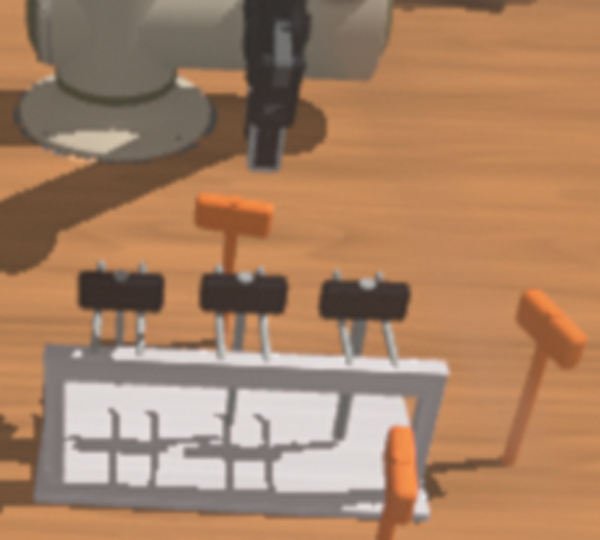

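The picture shows the key at crop (244,294), hanging square across the middle fork in line with its neighbours at (120,292) and (364,300). The neighbours haven't moved, and the gripper is clear above.

```bash
python3 -c "
from rig import env
print(env.close_job())"
```

```text
the job is handed in; nothing more can be done
None
```

The key hangs square across the middle fork at rest, within a few millimetres of the fork's centre; both neighbours are undisturbed, the gripper is clear, and the job was handed in at about 12 s (no verdict was returned).

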